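Show the soap refill to the reader and snap its cap home

ROBOT

A 7-joint arm with a two-finger parallel gripper is mounted at the origin on the work surface. World frame = base frame: x ahead of the robot, y to its left, z up, the work surface at z = 0. Lengths are in m, angles in rad, forces in N, time in s.
With the tool pointing down it reaches from about 0.4 to 0.85 m from the base axis. Payload 10.4 kg.
Tool frame: the origin (TCP) lies on the centre line of the jaws, within the pads' length; the fingertips stand 17 mm ahead of it and the grasp point (between the pads) lies 2 mm behind it; z points along the fingers, y is the line along which they close (so a half turn about z gives the same grasp; the last joint's range is limited). The gripper opens to 85 mm and grips with 20 to 120 N. Pads are 22 mm wide; open, the fingers measure 114 mm over their backs; the gripper's body (76 mm by 85 mm) begins 54 mm behind the grasp point. The pads swing forward as they close: fully open they stand 13 mm farther back than shut.
Start: joints at [-1.343, 0.332, -0.065, 1.46, 0.022, 1.35, -0.088], TCP at [0.155, 0.605, 0.248] pointing down, gripper open.
Joint ranges: [-2.6, 2.6], [-0.5, 2.12], [-1.47, 1.34], [0.16, 2.42], [-1.27, 4.41], [0.06, 2.06], [-2.6, 2.6]. Speed limits (rad/s): [2.22, 2.22, 2.79, 2.79, 3.14, 3.14, 3.14].

INTERFACE

Orientations are given as a unit quaternion [x, y, z, w].
In Python, from workcell import sensors, imaging, order, spotter gives the robot as it stands. The module is installed in compiled form; this text tells all that it offers.
- The arm moves only by the shell command python3 -m inch 'ROWS' [FORCE]. ROWS is JSON, a list that holds one entry, the list of rows, each a list of 7 numbers: the shift along the tool's x, y, z in m, then the turn, a rotation vector about the tool's x, y, z in rad, then the closure, from -1 (fully open) to 1 (shut). In form: [[[x, y, z, ax, ay, az, hand], ...]]. A call has 1 to 10 rows; each row is the pose to reach, as a shift and turn from the pose commanded when the call began, along the tool's axes at that moment; what a row does not reach only later rows make up. A row lasts 1/10 s, in which the tool goes at most 50 mm and 8.59 degrees, less where a joint would pass 70% of its speed; a pose out of reach is approached as far as the arm can. A call with a gripper value outside its range is refused whole. The fingers move at their own pace and stop on an object; FORCE is the grip in N (left out, the last holds). Time passes only in rows, so rows that repeat a pose let the fingers close. It gives the time, the measured TCP pose, the force, the opening and the grip force at its end, in the units of the state.
- sensors.get_obs(): the state, without advancing time (a new reading comes with each control period).
- imaging.camera(name): name is "side" or "top"; returns the picture (480x640x3 uint8, blue, green, red); there is no depth.
- imaging.calibration(name): a dict with "mtx" (3x3 intrinsics, pixels), "D" ([k1, k2, p1, p2, k3] as OpenCV has them; the pictures are not rectified), "R" (3x3) and "t" (3): a world point X has camera coordinates R X + t. Camera axes: x right, y down, z forward; pixel columns grow to the right and rows downward; lengths in m; the calibration is good to about 2 mm. A picture is of the moment at which its call begins. calibration takes no time and is no camera call.
- order.hand_in(): hands the job in; it is judged then, once.
Trained networks look in the newest picture that a camera, given by its name, has taken for a name from the list of things; names that differ only in an ending like _2 or _b are one class to them, and where a whole thing is asked for, a point or a joint stands for the part that bears it (a point fixed in the world has none). Each returns a list of dicts, best first, with "conf" (0 to 1); they miss things now and then, are a little off and sometimes report something else, mostly with a low value. They report only what shows in the picture. A call takes as long as a camera call.
- spotter.look_for(label, camera): "pixel" ([column, row] in pixels, amid what is visible of it).
The state is a dict: "clock": time; "joint_pos": joint angles; "joint_velocities": joint speeds; "tau": joint torques, N m; "position": TCP position; "ee_rot": TCP orientation; "ft_force": force on the tool from outside, world axes, zero at the start; "torque": the same for the moment, N m; "grip_width": opening from 0.0 (shut) to 1.0 (fully open); "grasp_force": force on a finger pad.
Only numpy, scipy, OpenCV 4.12 (cv2) and the standard library are available. Lean on these libraries where they do the work, as an engineer would, in place of code of your own. Each camera call takes 0.05 s, during which the arm holds its last target. There are 200 camera calls.

TASK

Turn the white soap refill in its holder until the label on its side faces straight at the reader block. Then fetch the loose ribbed cap, set it on the refill's stud and press it down until it clicks, and keep pressing after the click so that it stays squeezed firmly against the rubber seal. Finish like that, still pressing on the cap and not letting go, with the label still facing the reader and everything else on the worktop left where it stands.

Things in the scene. Friction and masses are not known exactly. Their poses are not given: they have to be found in the camera images.
- station: refill station, fixed: grey plate 90 x 160 x 6 mm with a round grey holder ring (68 mm across, inside 57 mm, rim 22 mm above the worktop) and a black reader block. Origin: on the worktop under the holder's axis. Its +y axis points level from the holder's axis straight to the reader; the yaw varies
- reader_window (a point): window of the black reader block, 70 mm from the holder's axis along the station's +y, 36 mm above the worktop. The block is 60 mm wide, 34 mm deep, its top 54 mm above the worktop
- refill: soap refill, loose closed white cylinder 52 mm across standing in the holder with 2.5 mm play, 0.25 to 0.45 kg. Origin: centre of its underside (6 mm above the worktop), z up its axis. Its flat shoulder is 90 mm above the origin, the stud stands on it. Its +y axis points through the middle of the label (paper with dark bars), and through a small dark rib on the shoulder's edge above the label
- refill_label (a point): the middle of the refill's label, on the cylinder's side 26 mm from its axis along the refill's +y and 55 mm above the refill's origin
- stud_tip (a point): top of the stud on the refill's axis, 113 mm above the refill's origin, 23 mm above the shoulder. The stud is a post 18 mm across with a tapered tip and three sprung steel balls around it, 120 degrees apart, centred 13 mm above the shoulder, standing out to 14 mm from the axis; the cap pushes them inward and the click is their springing back over its lip
- seal: black rubber seal, a sprung ring 38 mm across around the foot of the stud. Origin: centre of its underside, on the shoulder at rest (its top is then 6 mm above the shoulder). It gives 5 mm downward at 2.5 N per mm, then stops hard. Squeezed firmly means pushed with more than 6 N; 9 to 15 N is right
- cap: loose snap cap, white, ribbed, round, 40 mm across, 30 mm tall, 30 g, standing mouth down on the worktop to the robot's right. Origin: centre of its underside (the mouth), z up. The mouth has an inward lip 3 mm thick with a 23 mm opening; behind it the bore is 29 mm wide, to 21.5 mm from the underside. The only cap of this size
- cap_top (a point): centre of the cap's flat top, 30 mm above its underside. Pushing the cap onto the stud: its underside rests on the balls about 18 mm above the shoulder; 8 to 14 N push it past them, and from about 11 mm down the resistance drops and turns into a pull (the click), the underside meets the seal at 6 mm, and further pressing squeezes the seal
- jar_lid: flat steel jar lid, 66 mm across, 14 mm high, near the robot; a bystander, leave it alone. Origin: centre of its underside
- brush: flat pastry brush lying flat, 200 mm long; a bystander, leave it alone. Origin: on the worktop under its long axis
- washing_liquid: green washing-up liquid bottle, 60 mm across, 200 mm tall; a bystander, leave it alone. Origin: centre of its underside
- pump_bottle: white soap pump bottle, 60 mm across, 183 mm tall; a bystander, leave it alone. Origin: centre of its underside
- tub: white round lidded tub, 96 mm across, 89 mm tall; a bystander, leave it alone. Origin: centre of its underside
- mug: white mug, 80 mm across, 90 mm tall; a bystander, leave it alone. Origin: centre of its underside
- wipes_box: closed grey plastic wipes box, 120 x 200 x 60 mm; a bystander, leave it alone. Origin: centre of its underside
- tablet_jar: closed glass jar, 84 mm across, 110 mm tall; a bystander, leave it alone. Origin: centre of its underside

How it is judged:
On the way, in this order (a step that is already met when the one before it is completed fails the run):
1. the refill stands in its holder with its label facing the reader (angle between the y axis of refill and the y axis of station, either way round below 0.22 rad and y of refill_label in the frame of station above 0.015 m and horizontal distance between refill and station below 0.006 m and z of refill in the frame of station below 0.01 m and angle between refill's own z axis and vertical below 0.08 rad), for 0.3 s.
2. the cap is lifted off the worktop (height (world z) of cap above 0.05 m), for 0.1 s.
3. the cap has clicked onto the stud, the refill still in its holder (z of cap in the frame of refill between 0.086 and 0.098 m and horizontal distance between cap and refill below 0.004 m and horizontal distance between refill and station below 0.006 m and z of refill in the frame of station below 0.01 m and angle between refill's own z axis and vertical below 0.08 rad), for 0.1 s.
At the end, for the whole second after the job is handed in: cap clicked on the stud, centred within 4 mm, askew < 0.08 rad, underside under 5.5 mm above the shoulder; gripper touching it and pressing it on the seal with over 6 N; refill upright in the holder, label within 0.22 rad (12 degrees) of the reader (all of step 1 and z of cap in the frame of refill between 0.086 and 0.0955 m and horizontal distance between cap and refill below 0.004 m and angle between the z axis of cap and the z axis of refill, either way round below 0.08 rad and contact force between cap and seal above 6 N and contact force between the fingers and cap above 3 N); the arm keeps its last pose, push and grip.
It fails at once if the refill is tipped over or lifted out of its holder (angle between refill's own z axis and vertical above 0.35 rad or z of refill in the frame of station above 0.03 m).
It fails at once if one of the other things on the worktop is shifted by more than 30 mm (distance of any of jar_lid, brush, washing_liquid, pump_bottle, tub, mug, wipes_box, tablet_jar from where it was at the start of the episode above 0.03 m).
It also fails if it takes over 72 s, if anything falls off the work surface, if the arm or the gripper's body presses on something with over 40 N, if the wrist force passes 120 N, or if a joint passes its speed limit or range.

## Working session

There is one attempt and no reset: what is moved stays moved. The work goes in short steps, Python scripts to look and compute and a shell command to move; the robot and the scene stay as the last step left them, time stands still between calls to the robot, and variables do not carry over. Pictures are saved under pics/ and viewed, at most 10 in all, crops included, and the job is handed in when it is done.

```bash
mkdir -p pics; python3 - <<'E'
from workcell import sensors, imaging, spotter
import cv2,numpy as np
o=sensors.get_obs(); print({k:np.round(v,3).tolist() for k,v in o.items()})
for c in("top","side"):
    cv2.imwrite(f"pics/{c}0.png",imaging.camera(c)); k=imaging.calibration(c)
    print(c,np.round(k["mtx"],1).tolist(),np.round(k["D"],3),np.round(-k["R"].T@k["t"],3))
    for n in("station","refill","refill_label","stud_tip","cap","cap_top","reader_window"):
        print(n,[(np.round(d["pixel"]).tolist(),round(d["conf"],2)) for d in spotter.look_for(n,c)[:2]])
E
```

```text
{'clock': 0.0, 'joint_pos': [-1.343, 0.333, -0.065, 1.461, 0.022, 1.35, -0.089], 'joint_velocities': [-0.0, -0.001, -0.0, -0.0, 0.0, -0.0, -0.001], 'tau': [-0.002, -62.544, 0.048, -39.161, 0.016, 0.01, 0.0], 'position': [0.155, 0.605, 0.248], 'ee_rot': [0.125, 0.992, -0.001, -0.0], 'ft_force': [0.676, 0.211, 0.45], 'torque': [-0.025, -0.055, 0.039], 'grasp_force': 0.0, 'grip_width': 1.0}
top [[513.4, 0.0, 318.3], [0.0, 513.4, 231.0], [0.0, 0.0, 1.0]] [-0.123  0.     0.     0.     0.   ] [0.358 0.006 1.199]
station [([255.0, 278.0], 0.57)]
refill [([273.0, 263.0], 0.81)]
refill_label [([269.0, 263.0], 0.92), ([426.0, 237.0], 0.16)]
stud_tip [([271.0, 262.0], 0.91)]
cap [([427.0, 237.0], 0.77)]
cap_top [([424.0, 233.0], 0.49)]
reader_window [([254.0, 279.0], 0.95)]
side [[546.4, 0.0, 325.1], [0.0, 546.4, 238.1], [0.0, 0.0, 1.0]] [-0.127  0.     0.     0.     0.   ] [ 0.387 -1.116  0.763]
station [([270.0, 244.0], 0.96)]
refill [([283.0, 230.0], 0.6), ([421.0, 342.0], 0.16)]
refill_label [([283.0, 231.0], 0.96)]
stud_tip [([282.0, 234.0], 0.69), ([304.0, 184.0], 0.68)]
cap [([335.0, 330.0], 0.94)]
cap_top [([342.0, 327.0], 0.6)]
reader_window [([271.0, 244.0], 0.87)]
```

View pics/top0.png

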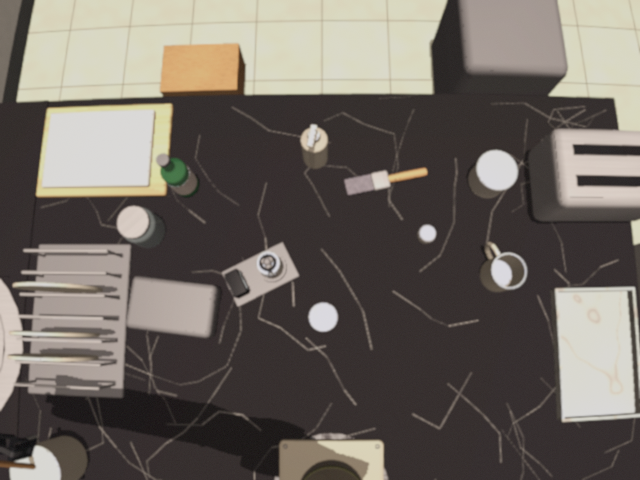

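View pics/side0.png

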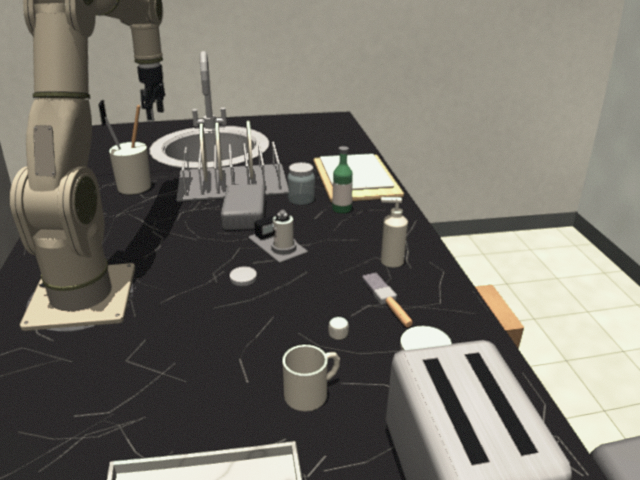

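```bash
python3 - <<'E'
import cv2,numpy as np
a=cv2.imread("pics/top0.png")[205:335,200:330]; b=cv2.imread("pics/side0.png")[170:300,220:350]
cv2.imwrite("pics/crop0.png",np.hstack([cv2.resize(x,(400,400),interpolation=2) for x in(a,b)]))
E
```

```text
(no output)
```

View pics/crop0.png

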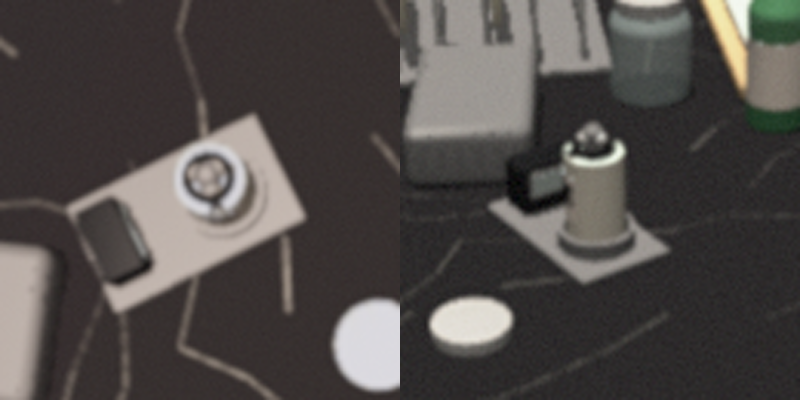

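The top view shows the refill at about (270,263) and the reader at (237,283). The plate is tilted and the cap stands at (427,233). The label isn't visible from the side, so I'll locate the rib with an averaged zoom.

```bash
cat > h.py <<'E'
import numpy as np,cv2
from workcell import sensors,imaging,spotter
def ray(c,px):
    k=imaging.calibration(c); p=cv2.undistortPoints(np.array([[px]],float),k["mtx"],k["D"]).ravel()
    return -k["R"].T@k["t"],k["R"].T@np.array([p[0],p[1],1])
def at_z(c,px,z):
    o,d=ray(c,px); return o+d*(z-o[2])/d[2]
def proj(c,X):
    k=imaging.calibration(c); return cv2.projectPoints(np.atleast_2d(X).astype(float),cv2.Rodrigues(k["R"])[0],k["t"],k["mtx"],k["D"])[0].reshape(-1,2)
def avg(c,n=6): return np.mean([imaging.camera(c).astype(float) for _ in range(n)],0)
E
python3 - <<'E'
from h import *
im=avg("top"); im2=avg("side"); np.save("avgtop.npy",im)
cor=np.array([(68,210),(252,114),(306,216),(118,313)])*130/400+[200,205]
W=np.array([at_z("top",c,.006)[:2] for c in cor]); print(W,np.linalg.norm(np.roll(W,-1,0)-W,axis=1))
yv=(W[0]+W[3]-W[1]-W[2]);print("yaw of +y",np.arctan2(yv[1],yv[0]))
s=at_z("top",np.array([208,178])*130/400+[200,205],.119); print("stud top",s)
# two-view stud: side
print("side stud exp",proj("side",s),"img side crop (592,135)->",np.array([592,135])*130/400+[220,170])
print("cap", at_z("top",[427,233.5],.03), proj("side",at_z("top",[427,233.5],.03)))
# unwrap shoulder: rectified overhead map at z=.096
n=200;g=(np.arange(n)-n/2)/n*.08
sx,sy=s[:2]
P=np.array([[sx-a, sy-b, .096] for a in g for b in g]); m=proj("top",P).astype(np.float32).reshape(n,n,2)
r=cv2.remap(im.astype(np.float32),m,None,cv2.INTER_CUBIC)
r=np.clip((r-r.min())/(r.max()-r.min())*255,0,255)
k=cv2.resize(im2[195:260,250:315],(400,400),interpolation=2)
cv2.imwrite("pics/rect.png",np.hstack([cv2.resize(r,(400,400)),np.clip(k*1.2,0,255)]))
E
```

```text
[[0.48977155 0.25499155]
 [0.56407218 0.11492016]
 [0.48551914 0.07275672]
 [0.41177656 0.2142953 ]] [0.15855781 0.08915344 0.1595968  0.08797388]
yaw of +y 2.0547942425768904
stud top [0.49967869 0.13443204 0.119     ]
side stud exp [[280.31030971 210.0223368 ]] img side crop (592,135)-> [412.4   213.875]
cap [ 0.57934217 -0.22394767  0.03      ] [[336.75912059 321.14119252]][ WARN:0@4.828] global loadsave.cpp:1063 imwrite_ Unsupported depth image for selected encoder is fallbacked to CV_8U.
```

View pics/rect.png

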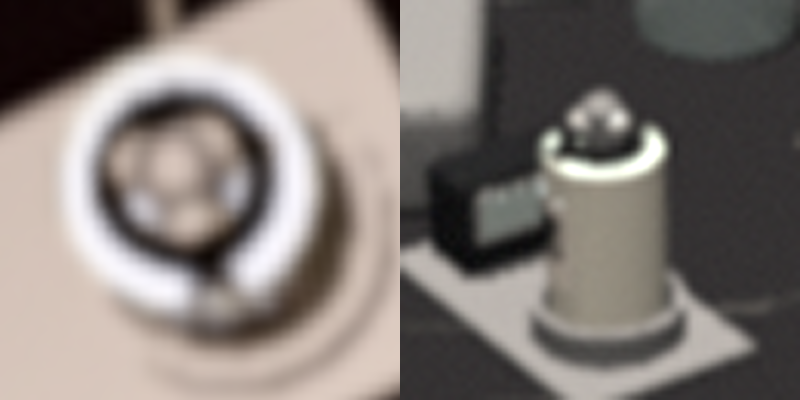

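The rib is the notch at lower centre, about (215,290) in the rectified crop. That puts the label at a yaw of about 192°, against 117.7° for the station's +y, so the refill has to turn about -74°. The refill centre is near (0.503, 0.136).

```bash
cat >> h.py <<'E'
from scipy.spatial.transform import Rotation as Ro
def go(X,yaw=None):
    """tool-frame shift to world X (from measured), and turn about tool z to make tool y's yaw (deg)"""
    o=sensors.get_obs(); R=Ro.from_quat(o["ee_rot"]); M=R.as_matrix()
    print("t",round(o["clock"],2),"pos",np.round(o["position"],4),"tooly yaw",round(np.degrees(np.arctan2(M[1,1],M[0,1])),1),"tilt",np.round(M[:2,2],4),"j",np.round(o["joint_pos"],2),"F",np.round(o["ft_force"],1),"w",round(o["grip_width"],3))
    print("shift",np.round(R.inv().apply(np.array(X)-o["position"]),4))
E
python3 - <<'E'
from h import *
go([.503,.136,.25]); 
# side check of refill axis with image: edges of cylinder in side crop (400px=65px)
print(proj("side",[[.503,.136,.119],[.503,.136,.096],[.503,.136,.006]]), "obs stud/shoulder", np.array([[200,95],[206,150]])*65/400+[250,195])
E
```

```text
t 1.4 pos [0.1551 0.6054 0.2483] tooly yaw 75.6 tilt [-0.  0.] j [-1.34  0.33 -0.06  1.46  0.02  1.35 -0.09] F [-0.4 -0.2 -0.5] w 1.004
shift [-0.4535 -0.3684 -0.0017]
[[281.53053323 209.65571739]
 [281.77711012 217.5393347 ]
 [282.72554723 247.2119158 ]] obs stud/shoulder [[282.5    210.4375]
 [283.475  219.375 ]]
```

```bash
python3 -m inch '[[[-0.045,-0.037,0,0,0,0,-1],[-0.085,-0.069,0,0,0,0,-1],[-0.12,-0.097,0,0,0,0,-1],[-0.155,-0.126,0,0,0,0,-1],[-0.19,-0.154,0,0,0,0,-1],[-0.225,-0.183,0,0,0,0,-1],[-0.26,-0.211,0,0,0,0,-1],[-0.295,-0.240,0,0,0,0,-1],[-0.33,-0.268,0,0,0,0,-1],[-0.365,-0.296,0,0,0,0,-1]]]' 60
python3 -m inch '[[[-0.03,-0.025,0,0,0,0,-1],[-0.06,-0.049,0,0,0,0,-1],[-0.088,-0.072,0,0,0,0,-1],[-0.088,-0.072,0,0,0,0,-1],[-0.088,-0.072,0,0,0,0,-1]]]'
python3 -c "
from h import *
go([.504,.1355,.078])"
```

```text
clock: 2.4
position: [0.4361, 0.2265, 0.2487]
ee_rot: [0.125, 0.992, 0.0, 0.0]
ft_force: [-0.2, 1.7, 0.1]
grip_width: 1.002
grasp_force: 0.0
clock: 2.9
position: [0.5028, 0.1361, 0.2483]
ee_rot: [0.126, 0.992, 0.0, -0.0]
ft_force: [-0.5, 1.3, -0.2]
grip_width: 1.003
grasp_force: 0.0
t 2.9 pos [0.5028 0.1361 0.2483] tooly yaw 75.5 tilt [-0.0001  0.0002] j [-0.72  0.1   0.39  1.75 -0.04  1.3   1.  ] F [-0.5  1.3 -0.2] w 1.003
shift [-0.0014 -0.0003  0.1703]
```

```bash
python3 -m inch '[[[-0.001,0,0.045,0,0,0,-1],[-0.001,0,0.09,0,0,0,-1],[-0.001,0,0.125,0,0,0,-1],[-0.001,0,0.15,0,0,0,-1],[-0.001,0,0.17,0,0,0,-1],[-0.001,0,0.17,0,0,0,-1]]]' 30
python3 -m inch '[[[0,0,0,0,0,0,-0.3],[0,0,0,0,0,0,0],[0,0,0,0,0,0,0.4],[0,0,0,0,0,0,0.4],[0,0,0,0,0,0,0.4],[0,0,0,0,0,0,0.4]]]' 30
```

```text
clock: 3.5
position: [0.5012, 0.1372, 0.0759]
ee_rot: [0.124, 0.992, -0.001, -0.002]
ft_force: [0.3, 0.3, -0.2]
grip_width: 0.999
grasp_force: 0.0
clock: 4.1
position: [0.5044, 0.1371, 0.0798]
ee_rot: [0.125, 0.992, 0.001, 0.001]
ft_force: [-1.5, 0.6, 7.2]
grip_width: 0.603
grasp_force: 30.8
```

```bash
python3 -m inch '[[[0,0,0,0,0,0.13,0.4],[0,0,0,0,0,0.26,0.4],[0,0,0,0,0,0.39,0.4],[0,0,0,0,0,0.52,0.4],[0,0,0,0,0,0.65,0.4],[0,0,0,0,0,0.78,0.4],[0,0,0,0,0,0.91,0.4],[0,0,0,0,0,1.04,0.4],[0,0,0,0,0,1.17,0.4],[0,0,0,0,0,1.29,0.4]]]'
python3 -m inch '[[[0,0,0,0,0,0,0.4],[0,0,0,0,0,0,0.4],[0,0,0,0,0,0,-0.5],[0,0,0,0,0,0,-1],[0,0,0,0,0,0,-1],[0,0,0,0,0,0,-1],[0,0,-0.02,0,0,0,-1],[0,0,-0.06,0,0,0,-1],[0,0,-0.11,0,0,0,-1],[0,0,-0.15,0,0,0,-1]]]'
python3 -c "
from h import *
go([.504,.1355,.078])"
```

```text
clock: 5.1
position: [0.5045, 0.1362, 0.0798]
ee_rot: [0.698, 0.716, 0.001, 0.0]
ft_force: [-0.5, -2.2, 8.2]
grip_width: 0.605
grasp_force: 31.0
clock: 6.1
position: [0.5037, 0.136, 0.2308]
ee_rot: [0.697, 0.717, 0.001, 0.0]
ft_force: [0.5, 1.1, 0.1]
grip_width: 0.999
grasp_force: 0.0
t 6.1 pos [0.5037 0.136  0.2308] tooly yaw 1.7 tilt [0.001  0.0005] j [-0.93  0.11  0.63  1.79 -0.07  1.26 -0.25] F [0.5 1.1 0.1] w 0.999
shift [-6.000e-04  1.000e-04  1.528e-01]
```

```bash
python3 -m inch '[[[-0.045,0,0,0,0,0,-1],[-0.09,0,0,0,0,0,-1],[-0.135,0,0,0,0,0,-1],[-0.17,0,0,0,0,0,-1],[-0.19,0,0,0,0,0,-1],[-0.19,0,0,0,0,0,-1]]]'
python3 - <<'E'
from h import *
im=avg("top",5); side=avg("side",5)
def rect(im,c,x,y,z,w=.08,n=400):
    g=(np.arange(n)-n/2)/n*w
    m=proj(c,[[x-a,y-b,z] for a in g for b in g]).astype(np.float32).reshape(n,n,2)
    r=cv2.remap(im.astype(np.float32),m,None,cv2.INTER_CUBIC); return np.clip((r-r.min())/(r.max()-r.min())*255,0,255).astype(np.uint8)
cv2.imwrite("pics/rect2.png",np.hstack([rect(im,"top",.5035,.136,.096),rect(im,"top",.579,-.224,.03)]))
cv2.imwrite("pics/side2.png",side.astype(np.uint8)); np.save("avgtop2.npy",im)
for n in("cap","refill_label"): print(n,[(d["pixel"],d["conf"]) for c in("top","side") for d in spotter.look_for(n,c)[:2]])
go([.579,-.224,.2])
E
```

```text
clock: 6.7
position: [0.5089, -0.057, 0.2284]
ee_rot: [0.698, 0.716, -0.0, 0.0]
ft_force: [-0.1, -0.4, 0.5]
grip_width: 0.998
grasp_force: 0.0
cap [([426.6, 237.1], 0.65), ([299.3, 193.2], 0.65), ([337.3, 327.3], 0.64)]
refill_label [([270.4, 262.6], 0.72), ([286.4, 231.0], 0.83)]
t 7.4 pos [ 0.5093 -0.0535  0.2283] tooly yaw 1.7 tilt [-0.      0.0001] j [-0.71  0.1   0.78  1.82 -0.07  1.26  0.12] F [-0.1  0.   0.9] w 1.0
shift [-0.1725  0.0646  0.0283]
```

View pics/rect2.png

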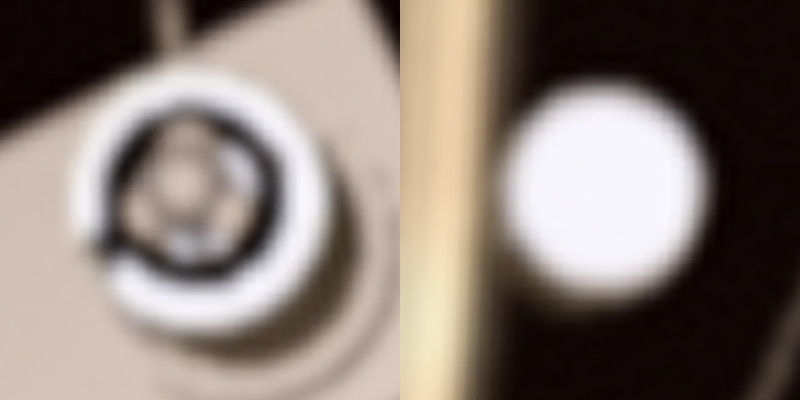

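The rib is now at (100,245) about a centre of (200,200), so the yaw is about 114° (target 117.7°), which is aligned. The cap is at about (0.582, -0.225). I'll squeeze it once across y to centre it, then grip it along x.

```bash
python3 -m inch '[[[-0.04,0.016,0,0,0,0.14,-1],[-0.08,0.032,0,0,0,0.28,-1],[-0.12,0.046,0,0,0,0.42,-1],[-0.15,0.058,0,0,0,0.56,-1],[-0.174,0.068,0,0,0,0.7,-1],[-0.174,0.068,0.02,0,0,0.84,-1],[-0.174,0.068,0.05,0,0,0.98,-1],[-0.174,0.068,0.07,0,0,1.12,-1],[-0.174,0.068,0.1,0,0,1.26,-1],[-0.174,0.068,0.1,0,0,1.4,-1]]]'
python3 -m inch '[[[0,0,0,0,0,0.14,-1],[0,0,0,0,0,0.14,-1]]]'
python3 -c "
from h import *
go([.582,-.225,.02])"
```

```text
clock: 8.4
position: [0.5808, -0.2243, 0.1244]
ee_rot: [0.995, 0.097, -0.002, -0.001]
ft_force: [-0.0, 0.3, 0.7]
grip_width: 0.995
grasp_force: 0.0
clock: 8.6
position: [0.5825, -0.2253, 0.1278]
ee_rot: [1.0, 0.029, -0.001, 0.0]
ft_force: [1.0, 0.5, -0.6]
grip_width: 0.998
grasp_force: 0.0
t 8.6 pos [ 0.5825 -0.2253  0.1278] tooly yaw -86.6 tilt [-0.001  -0.0005] j [-0.45  0.64  1.05  1.64 -0.59  1.21 -0.78] F [ 1.   0.5 -0.6] w 0.998
shift [-0.0003 -0.0003  0.1078]
```

```bash
python3 -m inch '[[[0,0,0.04,0,0,0,-1],[0,0,0.075,0,0,0,-1],[0,0,0.095,0,0,0,-1],[0,0,0.108,0,0,0,-1],[0,0,0.108,0,0,0,-1],[0,0,0.108,0,0,0,-0.4],[0,0,0.108,0,0,0,0],[0,0,0.108,0,0,0,0.2],[0,0,0.108,0,0,0,0.5],[0,0,0.108,0,0,0,0.5]]]' 20
python3 -m inch '[[[0,0,0,0,0,0,0.5],[0,0,0,0,0,0,0.5],[0,0,0,0,0,0,-0.2],[0,0,0,0,0,0,-1],[0,0,0,0,0,0,-1],[0,0,-0.03,0,0,0,-1],[0,0,-0.04,0,0,0,-1]]]'
python3 -m inch '[[[0,0,0,0,0,-0.14,-1],[0,0,0,0,0,-0.28,-1],[0,0,0,0,0,-0.42,-1],[0,0,0,0,0,-0.56,-1],[0,0,0,0,0,-0.7,-1],[0,0,0,0,0,-0.84,-1],[0,0,0,0,0,-0.98,-1],[0,0,0,0,0,-1.12,-1],[0,0,0,0,0,-1.26,-1],[0,0,0,0,0,-1.4,-1]]]'
python3 -m inch '[[[0,0,0,0,0,-0.14,-1],[0,0,0,0,0,-0.14,-1]]]'
python3 -c "
from h import *
go([.5825,-.2255,.02])"
```

```text
clock: 9.6
position: [0.5831, -0.2257, 0.0214]
ee_rot: [1.0, 0.031, 0.001, 0.0]
ft_force: [-1.5, 1.0, 5.9]
grip_width: 0.464
grasp_force: 19.6
clock: 10.3
position: [0.5832, -0.2262, 0.0623]
ee_rot: [1.0, 0.03, 0.001, 0.0]
ft_force: [0.8, -0.8, 1.2]
grip_width: 1.002
grasp_force: 0.0
clock: 11.3
position: [0.5824, -0.2255, 0.0601]
ee_rot: [0.743, 0.669, 0.0, 0.0]
ft_force: [-0.1, 0.2, -0.4]
grip_width: 0.997
grasp_force: 0.0
clock: 11.5
position: [0.5824, -0.2256, 0.0603]
ee_rot: [0.696, 0.718, 0.0, 0.0]
ft_force: [0.6, 0.1, -0.7]
grip_width: 1.001
grasp_force: 0.0
t 11.5 pos [ 0.5824 -0.2256  0.0603] tooly yaw 1.8 tilt [0.0004 0.0004] j [-0.19  0.57  0.64  1.68 -0.39  1.02  0.62] F [ 0.6  0.1 -0.7] w 1.001
shift [0.0001 0.0001 0.0403]
```

```bash
python3 -m inch '[[[0,0,0.025,0,0,0,-1],[0,0,0.04,0,0,0,-1],[0,0,0.04,0,0,0,-1],[0,0,0.04,0,0,0,-0.4],[0,0,0.04,0,0,0,0],[0,0,0.04,0,0,0,0.2],[0,0,0.04,0,0,0,0.5],[0,0,0.04,0,0,0,0.5],[0,0,0.04,0,0,0,0.5],[0,0,0.04,0,0,0,0.5]]]' 70
python3 -m inch '[[[0,0,-0.03,0,0,0,0.5],[0,0,-0.07,0,0,0,0.5],[0,0,-0.11,0,0,0,0.5],[0,0,-0.15,0,0,0,0.5],[0,0,-0.18,0,0,0,0.5],[0,0,-0.18,0,0,0,0.5],[0,0,-0.18,0,0,0,0.5]]]'
python3 -c "
from h import *
go([.5037,.136,.2])"
```

```text
clock: 12.5
position: [0.5832, -0.2258, 0.0215]
ee_rot: [0.697, 0.718, 0.001, 0.001]
ft_force: [-1.4, -0.0, 4.9]
grip_width: 0.442
grasp_force: 70.6
clock: 13.2
position: [0.5827, -0.2255, 0.201]
ee_rot: [0.696, 0.718, 0.001, 0.001]
ft_force: [-0.4, 0.3, -1.5]
grip_width: 0.443
grasp_force: 70.4
t 13.2 pos [ 0.5827 -0.2255  0.201 ] tooly yaw 1.7 tilt [0.0017 0.0002] j [-0.25  0.42  0.72  1.56 -0.29  1.27  0.54] F [-0.4  0.3 -1.5] w 0.443
shift [ 0.3637 -0.0682  0.0009]
```

```bash
python3 -m inch '[[[0.04,-0.008,0,0,0,0,0.5],[0.08,-0.015,0,0,0,0,0.5],[0.12,-0.022,0,0,0,0,0.5],[0.16,-0.03,0,0,0,0,0.5],[0.2,-0.038,0,0,0,0,0.5],[0.24,-0.045,0,0,0,0,0.5],[0.28,-0.053,0,0,0,0,0.5],[0.315,-0.059,0,0,0,0,0.5],[0.345,-0.065,0,0,0,0,0.5],[0.363,-0.068,0,0,0,0,0.5]]]'
python3 -m inch '[[[0,0,0.02,0,0,0,0.5],[0,0,0.035,0,0,0,0.5],[0,0,0.035,0,0,0,0.5],[0,0,0.035,0,0,0,0.5]]]'
python3 - <<'E'
from h import *
go([.5037,.136,.141])
s=avg("side",5); t=avg("top",5)
a=cv2.resize(s[150:250,235:335],(400,400),interpolation=2); b=cv2.resize(t[213:313,220:320],(400,400),interpolation=2)
cv2.imwrite("pics/al.png",np.clip(np.hstack([a,b])*1.2,0,255).astype(np.uint8))
E
```

```text
clock: 14.2
position: [0.502, 0.1381, 0.199]
ee_rot: [0.695, 0.719, -0.001, -0.001]
ft_force: [0.3, 0.3, -0.2]
grip_width: 0.446
grasp_force: 70.4
clock: 14.6
position: [0.5032, 0.135, 0.1648]
ee_rot: [0.697, 0.718, -0.001, -0.0]
ft_force: [0.2, 0.9, -0.6]
grip_width: 0.443
grasp_force: 70.4
t 14.6 pos [0.5032 0.135  0.1648] tooly yaw 1.7 tilt [-0.0014 -0.0008] j [-0.85  0.18  0.55  1.87 -0.1   1.13 -0.23] F [ 0.2  0.9 -0.6] w 0.443
shift [0.001  0.0006 0.0238]
```

View pics/al.png

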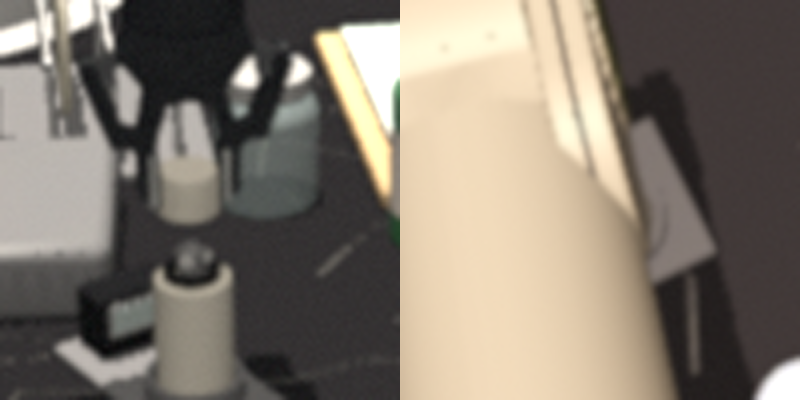

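```bash
python3 -m inch '[[[0.001,0.0007,0.01,0,0,0,0.5],[0.001,0.0007,0.018,0,0,0,0.5],[0.001,0.0007,0.024,0,0,0,0.5],[0.001,0.0007,0.027,0,0,0,0.5],[0.001,0.0007,0.029,0,0,0,0.5],[0.001,0.0007,0.029,0,0,0,0.5]]]'
python3 -m inch '[[[0,0,0.001,0,0,0,0.5],[0,0,0.002,0,0,0,0.5],[0,0,0.002,0,0,0,0.5]]]'
```

```text
clock: 15.7
position: [0.5042, 0.1363, 0.1361]
ee_rot: [0.696, 0.718, -0.0, -0.0]
ft_force: [0.7, 0.4, 0.1]
grip_width: 0.443
grasp_force: 70.4
clock: 16.0
position: [0.5045, 0.1365, 0.1346]
ee_rot: [0.696, 0.718, 0.0, 0.0]
ft_force: [-0.2, -0.2, 0.1]
grip_width: 0.446
grasp_force: 70.6
```

```bash
python3 -m inch '[[[0,0,0.001,0,0,0,0.5],[0,0,0.002,0,0,0,0.5],[0,0,0.002,0,0,0,0.5]]]'
python3 -m inch '[[[0,0,0.001,0,0,0,0.5],[0,0,0.002,0,0,0,0.5],[0,0,0.002,0,0,0,0.5]]]'
```

```text
clock: 16.3
position: [0.5049, 0.1366, 0.1332]
ee_rot: [0.696, 0.718, 0.001, 0.0]
ft_force: [-0.2, -0.6, 6.3]
grip_width: 0.44
grasp_force: 71.4
clock: 16.6
position: [0.505, 0.1367, 0.1314]
ee_rot: [0.696, 0.718, 0.001, 0.0]
ft_force: [-0.9, -0.3, 7.7]
grip_width: 0.444
grasp_force: 71.3
```

```bash
python3 -m inch '[[[0,0,0.001,0,0,0,0.5],[0,0,0.002,0,0,0,0.5],[0,0,0.002,0,0,0,0.5]]]'
python3 -m inch '[[[0,0,0.001,0,0,0,0.5],[0,0,0.002,0,0,0,0.5],[0,0,0.002,0,0,0,0.5]]]'
python3 -m inch '[[[0,0,0.001,0,0,0,0.5],[0,0,0.002,0,0,0,0.5],[0,0,0.002,0,0,0,0.5]]]'
```

```text
clock: 16.9
position: [0.5044, 0.1364, 0.1285]
ee_rot: [0.696, 0.718, 0.0, 0.0]
ft_force: [1.1, 0.3, -0.0]
grip_width: 0.448
grasp_force: 70.5
clock: 17.2
position: [0.5036, 0.1361, 0.1255]
ee_rot: [0.696, 0.718, -0.001, -0.0]
ft_force: [-0.9, 0.7, -4.5]
grip_width: 0.442
grasp_force: 70.6
clock: 17.5
position: [0.504, 0.1362, 0.124]
ee_rot: [0.696, 0.718, -0.0, -0.0]
ft_force: [-0.7, 0.3, -3.3]
grip_width: 0.444
grasp_force: 70.6
```

It clicked: the force dropped and turned into a pull. Next I squeeze the seal.

```bash
python3 -m inch '[[[0,0,0.001,0,0,0,0.5],[0,0,0.002,0,0,0,0.5],[0,0,0.002,0,0,0,0.5]]]'
python3 -m inch '[[[0,0,0.001,0,0,0,0.5],[0,0,0.002,0,0,0,0.5],[0,0,0.002,0,0,0,0.5]]]'
python3 -m inch '[[[0,0,0.001,0,0,0,0.5],[0,0,0.0015,0,0,0,0.5],[0,0,0.0015,0,0,0,0.5],[0,0,0.0015,0,0,0,0.5]]]'
```

```text
clock: 17.8
position: [0.5046, 0.1363, 0.1226]
ee_rot: [0.696, 0.718, 0.0, 0.0]
ft_force: [-0.5, -0.9, 0.6]
grip_width: 0.443
grasp_force: 71.0
clock: 18.1
position: [0.5047, 0.1364, 0.1207]
ee_rot: [0.696, 0.718, 0.0, 0.0]
ft_force: [-0.8, -0.3, 6.9]
grip_width: 0.443
grasp_force: 71.5
clock: 18.5
position: [0.5047, 0.1364, 0.1196]
ee_rot: [0.696, 0.718, 0.001, 0.0]
ft_force: [-1.2, -1.6, 8.5]
grip_width: 0.441
grasp_force: 71.9
```

```bash
python3 -m inch '[[[0,0,0.0005,0,0,0,0.5],[0,0,0.0015,0,0,0,0.5],[0,0,0.0015,0,0,0,0.5],[0,0,0.0015,0,0,0,0.5],[0,0,0.0015,0,0,0,0.5],[0,0,0.0015,0,0,0,0.5]]]'
python3 - <<'E'
from h import *
s=avg("side",6); t=avg("top",4)
go([.504,.136,.119]); print(np.round(sensors.get_obs()["ft_force"],1))
cv2.imwrite("pics/end.png",np.clip(np.hstack([cv2.resize(s[170:270,235:335],(400,400),interpolation=2),cv2.resize(t,(400,400))])*1.2,0,255).astype(np.uint8))
E
```

```text
clock: 19.1
position: [0.505, 0.1365, 0.1189]
ee_rot: [0.697, 0.718, 0.001, -0.0]
ft_force: [-5.0, -2.1, 18.2]
grip_width: 0.446
grasp_force: 73.0
t 19.6 pos [0.505  0.1365 0.1189] tooly yaw 1.7 tilt [0.0013 0.0013] j [-0.83  0.24  0.54  1.91 -0.15  1.03 -0.2 ] F [-5.3 -2.7 18.4] w 0.444
shift [-0.0005 -0.001  -0.0001]
[-5.3 -2.7 18.4]
```

View pics/end.png

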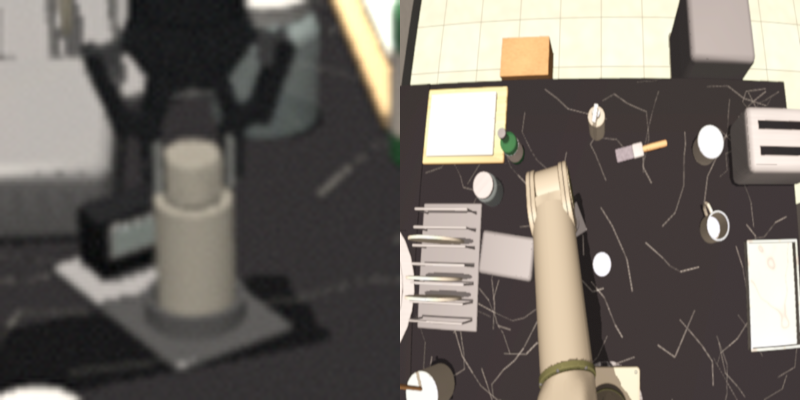

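The cap is seated on the refill and centred, at about (195,170) in the side crop, and the bystanders are in place. At 18 N the seal has just hit its hard stop, so I'll ease off slightly.

```bash
python3 -m inch '[[[0,0,-0.0007,0,0,0,0.5],[0,0,-0.0007,0,0,0,0.5],[0,0,-0.0007,0,0,0,0.5],[0,0,-0.0007,0,0,0,0.5],[0,0,-0.0007,0,0,0,0.5]]]'
python3 -c "
from h import *
imaging.camera('side');go([.504,.136,.119])"
```

```text
clock: 20.1
position: [0.5048, 0.1364, 0.119]
ee_rot: [0.696, 0.718, 0.001, 0.0]
ft_force: [-2.4, -1.2, 11.5]
grip_width: 0.444
grasp_force: 72.1
t 20.15 pos [0.5048 0.1364 0.119 ] tooly yaw 1.7 tilt [0.001  0.0009] j [-0.83  0.24  0.54  1.91 -0.14  1.03 -0.2 ] F [-1.9 -1.7 11.6] w 0.445
shift [-0.0004 -0.0008 -0.    ]
```

A steady 11.6 N is inside the right range, so I'm handing in.

```bash
python3 -c "
from workcell import order
print(order.hand_in())"
```

```text
the job is handed in; nothing more can be done
None
```

The job is handed in, with no verdict returned: the label measured about 4° off the reader line after turning, the cap clicked on, the gripper is still pressing at about 11.6 N, and the last picture showed the other things where they stood.

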